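# Hold the spring-shut intake flap open with its T-handle

### The arm

A 6-joint arm with a two-finger parallel gripper is mounted at the origin on the work surface. World frame = base frame: x ahead of the robot, y to its left, z up, the work surface at z = 0. Lengths are in m, angles in rad, forces in N, time in s.
With the tool pointing down it reaches from about 0.425 to 0.95 m from the base axis. Payload 3.5 kg.
Tool frame: the origin (TCP) lies at the very end of the fingers, on their centre line; the grasp point (between the pads) lies 19 mm behind it; y points along the fingers, z is the direction in which the jaws open and shut, and the axes are right-handed (so a half turn about y gives the same grasp; the last joint's range is limited). The gripper opens to 85 mm and grips with 20 to 120 N. Pads are 22 mm wide; open, the fingers measure 114 mm over their backs; the gripper's body (76 mm by 85 mm) begins 54 mm behind the grasp point. The pads swing forward as they close: fully open they stand 13 mm farther back than shut.
Start: joints at [-1.285, 0.286, 1.577, -0, 1.279, -0.15], TCP at [0.285, -0.612, 0.231] pointing down, gripper open.
Joint ranges: [-2.77, 2.77], [-0.9, 2.22], [0.21, 2.48], [-1.53, 4.67], [0.24, 2.81], [-2.84, 2.84]. Speed limits (rad/s): [2.79, 2.79, 3.14, 3.14, 3.14, 3.14].

### API

Orientations are given as a unit quaternion [x, y, z, w].
In Python, from plant import ctrl gives the robot as it stands. The module is installed in compiled form; this text tells all that it offers.
- The arm moves only by the tool jog_arm, never from a script. Its argument "deltas" is a list of rows, each a list of 3 entries, a list of its own where there are three numbers: the turn, a rotation vector about the tool's x, y, z in rad, then the shift along the tool's x, y, z in m, then the opening, from 0 (shut) to 1 (fully open). In form: [[[wx, wy, wz], [dx, dy, dz], gripper], ...]. A call has 1 to 10 rows; each row is the pose to reach, as a shift and turn from the pose measured when the call began, along the tool's axes at that moment; what a row does not reach only later rows make up. A row lasts 1/12 s, in which the tool goes at most 41.7 mm and 7.16 degrees, less where a joint would pass 70% of its speed; a pose out of reach is approached as far as the arm can. A call with a gripper value outside its range is refused whole. The fingers move at their own pace and stop on an object; "force" is the grip in N (left out, the last holds). Time passes only in rows, so rows that repeat a pose let the fingers close. It gives the time, the measured TCP pose, the force and the opening at its end, in the units of the state.
- ctrl.get_state(): the state, without advancing time (a new reading comes with each control period).
- ctrl.read_camera(name): name is "scene" or "top" or "wrist"; returns a dict with "pixels" (480x640x3 uint8, blue, green, red), "range_z" (480x640 float32, m along the optical axis (not along the pixel's ray), 0 where there is no reading), "fx", "fy", "cx", "cy" (pixels), "T" (4x4, takes a point from camera to world coordinates); the wrist camera has in their place "mount" (4x4, takes a point from camera to tool coordinates, whose origin is the TCP and whose axes are the tool frame's). Camera axes: x right, y up, looking along -z (the intrinsics and any distortion apply to the point x, -y, -z); pixel columns grow to the right and rows downward; lengths in m; the calibration is good to about 2 mm. The wrist camera is an equidistant fisheye: a pixel r from the principal point sees the ray r / f radians off the axis. A picture is of the moment at which its call begins: read the wrist's pose just before it.
- ctrl.sign_off(): hands the job in, once; it reports no verdict.
The state is a dict: "time": time; "qpos": joint angles; "dq": joint speeds; "joint_efforts": joint torques, N m; "eef_pos": TCP position; "tcp_rot": TCP orientation; "contact_force": force on the tool from outside, world axes, zero at the start; "wrist_torque": the same for the moment, N m; "opening": opening from 0.0 (shut) to 1.0 (fully open).
Only numpy, scipy, OpenCV 4.12 (cv2) and the standard library are available. Lean on these libraries where they do the work, as an engineer would, in place of code of your own. Each camera call takes 0.05 s, during which the arm holds its last target.

### The job

The air box's intake has to be inspected, but its flap springs shut: pick up the loose T-handle, push its square bore fully down onto the square spindle on top of the box, and turn it anticlockwise (seen from above) to swing the flap 60 degrees open from closed, give or take 8 degrees. Finish while still holding the handle, so that the handle alone keeps the flap steady at that angle; do not push on the flap itself. Leave the tub, the beaker and the jug where they stand.

Things in the scene. Friction and masses are not known exactly. Their poses are not given: they have to be found in the camera images.
- air_box: Fixed dark slate sheet-metal box on a short duct on the bench, 160 (x) x 200 (y) mm, top at height 160 mm. Origin: on the bench under its centre. Its open front, closed by the flap, faces its own +x, away from the robot (turned up to 26 degrees).
- spindle_seat (a point): Centre of the top face of the round collar (42 mm diameter) on the vertical flap spindle, 175 mm above the bench, 94 mm in +x and 80 mm in +y of the box's origin. From it a square steel end stands up: 18 x 18 mm, 24 mm high (top 6 mm tapered to 13 mm), sides parallel to this point's x and y axes, which turn with the flap (closed: the box's x and y).
- flap_spindle (a joint): Opening angle of the flap, rad: 0 closed (as it starts), grows anticlockwise seen from above, stop at 1.45; 60 degrees = 1.047. A spring always pulls it shut: 0.12 N m when closed, 0.25 N m at 60 degrees. The handle has about 0.09 rad of free play on the spindle, so it turns that much farther than the flap.
- flap_tip (a point): Middle of the free vertical edge of the aluminium flap, 98 mm above the bench, 160 mm from the spindle axis along this point's -y. The flap is 160 mm wide, 112 mm high (42 to 154 mm above the bench), 4 mm thick; closed, it lies across the front of the box; opening swings this edge out from the box.
- t_handle: Loose T-handle, about 0.22 kg, standing on its foot on the bench. Steel foot block 30 x 30 mm, 32 mm high; on it a black bar 100 mm long (along x), 30 mm wide (y), from 32 to 56 mm above the underside. Bar and foot are flush in y: grip it across y, at any height. A small steel cap marks the bar's middle. Origin: centre of the underside; z up.
- tub: Bystander: white plastic round tub, 90 mm diameter, 55 mm high, origin at the centre of its underside. Leave it alone.
- beaker: Bystander: steel round beaker without a handle, 72 mm diameter, 95 mm high, origin at the centre of its underside. Leave it alone.
- jug: Bystander: steel jug with a side handle, 100 mm diameter, 120 mm high, origin at the centre of its underside. Leave it alone.
- handle_foot (a point): The same point as the handle's origin: mouth of its square blind bore, 19.6 mm wide, 26 mm deep, open downward, sides parallel to the handle's x and y. It fits the spindle in any of four quarter turns; seated, the underside lies on the collar.
Not all that is in view belongs to the job. There is more than one size of the t_handle; the one meant has the size given above.

How it is judged:
By the outcome, as a careful person would: the job done as asked, in the order asked, and still so for the second after the job is handed in, while the arm keeps its last pose, push and grip.
It also fails if it takes over 48 s, if anything falls off the work surface, if the arm or the gripper's body presses on something with over 40 N, if the wrist force passes 120 N, or if a joint passes its speed limit or range.

## Working session

There is one attempt and no reset: what is moved stays moved. The work goes in short steps, Python scripts to look and compute and a tool call to move; the robot and the scene stay as the last step left them, time stands still between calls to the robot, and variables do not carry over. Pictures are saved under pics/ and viewed, and the job is handed in when it is done.

Besides the shell and the picture viewer there is one more tool, called after "Call:" as name([rows], argument=value, ...), one row to a line, values as JSON. jog_arm: Moves the arm, as the interface text tells. Its arguments: {"type":"object","properties":{"deltas":{"type":"array","items":{"type":"array"}},"force":{"type":"number"}},"required":["deltas"]}

```bash
mkdir -p pics; ls; python3 - <<'E'
from plant import ctrl
import cv2,numpy as np,pickle
s=ctrl.get_state();print(s)
for n in ["scene","top"]:
    c=ctrl.read_camera(n);cv2.imwrite(f"pics/{n}0.png",c["pixels"]);pickle.dump(c,open(f"{n}0.pkl","wb"))
    print(n,c["fx"],c["fy"],c["cx"],c["cy"],c["T"],[k for k in c])
E
```

```text
pics
{'time': 0.0, 'qpos': array([-1.28504984e+00,  2.87184358e-01,  1.57817309e+00, -2.35555082e-05,
        1.27860364e+00, -1.50024548e-01]), 'dq': array([ 0.00014369, -0.00016183, -0.00076047,  0.00209593,  0.00065758,
       -0.00056254]), 'joint_efforts': array([ 9.69159191e-04, -4.05981338e+01, -2.92625731e+01, -2.38465248e-05,
        5.86585971e-03, -4.61174565e-06]), 'eef_pos': array([ 0.28474322, -0.611277  ,  0.22993683]), 'tcp_rot': array([-0.15291915,  0.69122235, -0.68955254,  0.15278968]), 'contact_force': array([-0.35081605,  0.75943957,  0.73132176]), 'wrist_torque': array([ 0.00077202,  0.01741811, -0.01895559]), 'opening': 0.9992873762816384}
scene 549.9398206645485 549.9398206645485 323.2172677426425 231.2596226417613 [[ 0.81505853 -0.36739931  0.44799257  1.08919435]
 [ 0.57895077  0.54617897 -0.60539618 -0.86267245]
 [-0.02226198  0.75279896  0.65787394  1.05895274]
 [ 0.          0.          0.          1.        ]] ['pixels', 'range_z', 'fx', 'fy', 'cx', 'cy', 'T']
top 597.6604481993745 597.6604481993745 325.99899467481913 234.68081180573392 [[-0.0127058   0.99635664 -0.08433276  0.35697088]
 [-0.99989263 -0.01204447  0.00834606  0.02017187]
 [ 0.00729991  0.08442975  0.99640269  1.37049068]
 [ 0.          0.          0.          1.        ]] ['pixels', 'range_z', 'fx', 'fy', 'cx', 'cy', 'T']
```

View pics/scene0.png

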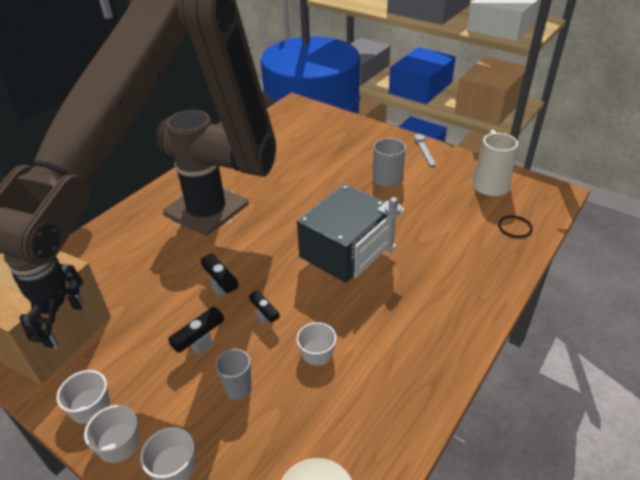

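View pics/top0.png

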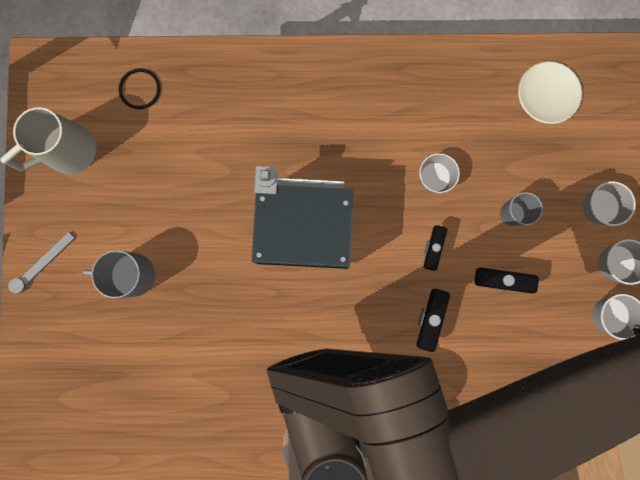

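The scene view shows three T-handles, at about (219,272), (265,305) and (196,328). In the top view they are at (434,320), (436,247) and (508,281). The box's spindle is at (266,175) in the top view. I'll enlarge both areas.

```bash
cat > h.py <<'E'
import numpy as np,pickle,cv2
def load(n): return pickle.load(open(n,"rb"))
def ray(c,u,v):
    d=np.array([(u-c["cx"])/c["fx"],-(v-c["cy"])/c["fy"],-1.0]);T=c["T"]
    return T[:3,3],T[:3,:3]@d
def atz(c,u,v,z):
    o,d=ray(c,u,v);return o+d*(z-o[2])/d[2]
def rng(c,u,v):
    o,d=ray(c,u,v);return o+d*c["range_z"][int(round(v)),int(round(u))]
def tri(c1,p1,c2,p2):
    o1,d1=ray(c1,*p1);o2,d2=ray(c2,*p2)
    d1=d1/np.linalg.norm(d1);d2=d2/np.linalg.norm(d2)
    t=np.linalg.lstsq(np.c_[d1,-d2],o2-o1,rcond=None)[0]
    a=o1+t[0]*d1;b=o2+t[1]*d2
    return (a+b)/2,np.linalg.norm(a-b)
def crop(img,x,y,w,h,s,fn):
    cv2.imwrite(fn,cv2.resize(img[y:y+h,x:x+w],None,fx=s,fy=s,interpolation=cv2.INTER_CUBIC))
E
python3 - <<'E'
from h import *
t=load("top0.pkl");s=load("scene0.pkl")
crop(t["pixels"],400,210,160,150,4,"pics/t_h.png")
crop(t["pixels"],235,150,130,130,4,"pics/t_b.png")
crop(s["pixels"],160,240,140,130,5,"pics/s_h.png")
crop(s["pixels"],290,170,130,120,5,"pics/s_b.png")
E
```

```text
(no output)
```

View pics/t_h.png

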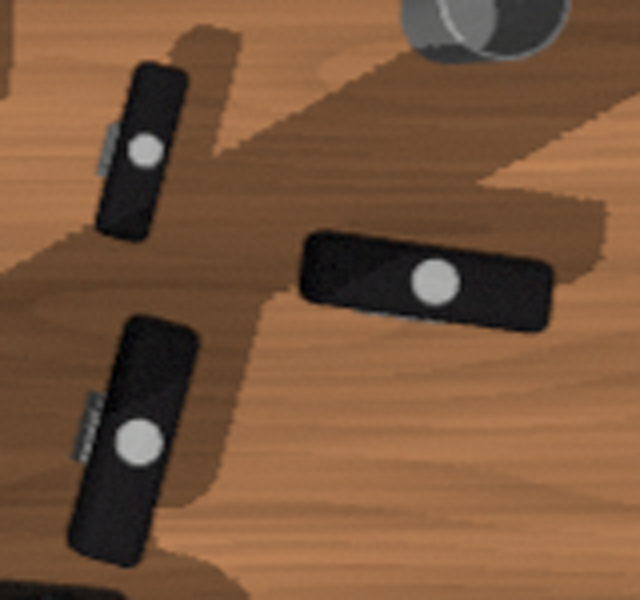

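View pics/t_b.png

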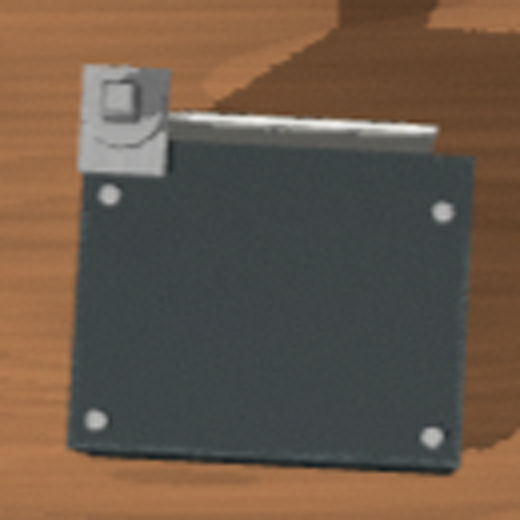

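View pics/s_h.png

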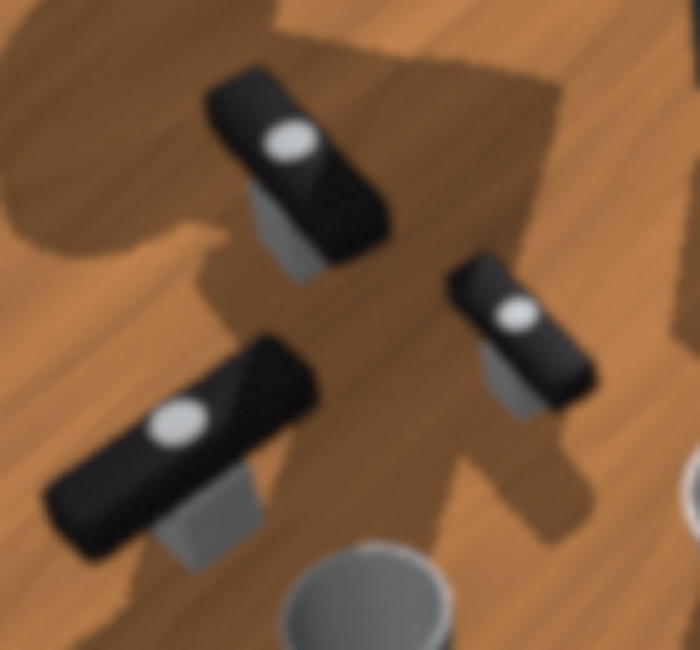

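View pics/s_b.png

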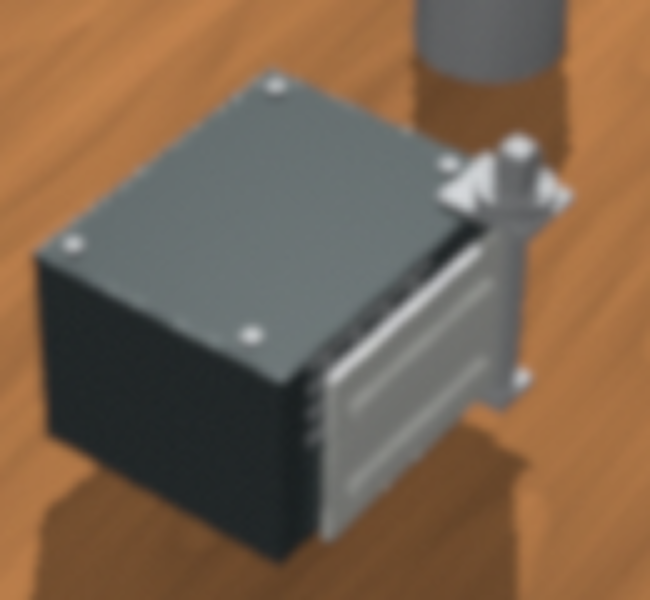

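```bash
python3 - <<'E'
from h import *
np.set_printoptions(precision=4,suppress=True)
t=load("top0.pkl");s=load("scene0.pkl")
ft=lambda p,x0=400,y0=210:((p[0]+.5)/4-.5+x0,(p[1]+.5)/4-.5+y0)
fs=lambda p,x0=160,y0=240:((p[0]+.5)/5-.5+x0,(p[1]+.5)/5-.5+y0)
H={'A':((138,442),(291,141),[(125,316),(200,332),(140,567),(68,545)]),
'B':((436,282),(178,422),[(303,232),(553,262),(547,332),(300,296)]),
'C':((146,150),(517,314),[(137,62),(188,72),(148,241),(96,230)])}
for k,(a,b,cs) in H.items():
    p,e=tri(t,ft(a),s,fs(b)); print(k,"cap",p,"gap",e,"range",rng(t,*ft(a)),rng(s,*fs(b)))
    q=np.array([atz(t,*ft(c),p[2]-.002) for c in cs]); 
    print([round(float(np.linalg.norm(q[i]-q[(i+1)%4])),4) for i in range(4)], q.mean(0), [np.degrees(np.arctan2(*(q[(i+1)%4]-q[i])[[1,0]])) for i in range(4)])
# spindle top: 
g=lambda p:ft(p,235,150); gs=lambda p:fs(p,290,170)
p,e=tri(t,g((119,96)),s,gs((519,147)));print("spin top",p,e, rng(t,*g((119,97))))
scr_t=[(110,195),(443,212),(96,420),(432,437)]
scr_s=[(449,163),(251,334),(275,85),(73,243)]
P=[]
for a,b in zip(scr_t,scr_s):
    p,e=tri(t,g(a),s,gs(b));P.append(p);print("screw",p,e,rng(t,*g(a)))
P=np.array(P)
print("yaw",[np.degrees(np.arctan2(*(x)[[1,0]])) for x in (P[0]-P[2],P[1]-P[3])],[np.degrees(np.arctan2(*(x)[[1,0]]))-90 for x in (P[0]-P[1],P[2]-P[3])],P.mean(0))
yaw=np.arctan2(*((P[0]-P[2]+P[1]-P[3])[[1,0]]))
c,s_=np.cos(yaw),np.sin(yaw)
print("seat pred (if screws centred)",P.mean(0)[:2]+np.array([[c,-s_],[s_,c]])@[.094,.08])
E
```

```text
A cap [ 0.2788 -0.2215  0.0748] gap 0.0013093195084941003 range [ 0.2796 -0.2201  0.08  ] [ 0.2783 -0.222   0.0749]
[0.0414, 0.1302, 0.0403, 0.1267] [ 0.2805 -0.219   0.0728] [np.float64(-102.74719350268657), np.float64(163.92829413606697), np.float64(72.3914875778124), np.float64(-15.574556603604362)]
B cap [ 0.3629 -0.385   0.0753] gap 0.00031066358758875736 range [ 0.363  -0.3843  0.0772] [ 0.3632 -0.3854  0.0759]
[0.1366, 0.0381, 0.135, 0.0347] [ 0.364  -0.38    0.0733] [np.float64(-97.5559313422351), np.float64(172.64781828111907), np.float64(80.99804122760241), np.float64(-4.6268941049135455)]
C cap [ 0.4372 -0.234   0.0557] gap 0.0015458148839097236 range [ 0.4379 -0.2339  0.0538] [ 0.4341 -0.2321  0.0519]
[0.0288, 0.0965, 0.0292, 0.0961] [ 0.4374 -0.2319  0.0537] [np.float64(-101.8526390432006), np.float64(165.07501766360537), np.float64(77.33194472124826), np.float64(-15.215610831151887)]
spin top [0.579  0.1309 0.198 ] 0.0006806360854026823 [0.5787 0.131  0.1987]
screw [0.5347 0.139  0.163 ] 0.0006715278946378386 [0.5354 0.1395 0.1598]
screw [ 0.5239 -0.0305  0.1627] 0.0008307561830870749 [ 0.5246 -0.0304  0.1601]
screw [0.4201 0.1465 0.1622] 0.0009441584806644922 [0.4204 0.1467 0.1625]
screw [ 0.4094 -0.0232  0.1624] 0.0008125417987250349 [ 0.4098 -0.023   0.161 ]
yaw [np.float64(-3.737604422946532), np.float64(-3.6561285701498454)] [np.float64(-3.616722520490981), np.float64(-3.5906270626159795)] [0.472  0.0579 0.1626]
seat pred (if screws centred) [0.571  0.1317]
```

Handle C (top view 436,247) matches the job: bar about 97 x 29 mm, cap at about 56 mm. A and B are about a third larger. Next I'll work out the yaw budget of the last joint and the moves.

```bash
cat >> h.py <<'E'
from scipy.spatial.transform import Rotation as R
def down(yawz):  # tool z yaw (rad), tool y = -Z
    z=np.array([np.cos(yawz),np.sin(yawz),0]);y=np.array([0,0,-1.]);x=np.cross(y,z)
    return R.from_matrix(np.c_[x,y,z])
def delta(s,pos,yawdeg):
    r0=R.from_quat(s["tcp_rot"]);r=r0.inv()*down(np.radians(yawdeg))
    return r.as_rotvec(), r0.inv().apply(np.array(pos)-s["eef_pos"])
def rep(s):
    m=R.from_quat(s["tcp_rot"]).as_matrix()
    print("t %.2f"%s["time"],"pos",s["eef_pos"].round(4),"zyaw %.2f"%np.degrees(np.arctan2(m[1,2],m[0,2])),"ytool",m[:,1].round(4),"F",s["contact_force"].round(1),"M",s["wrist_torque"].round(2),"op %.3f"%s["opening"],"q",s["qpos"].round(2))
E
python3 - <<'E'
from h import *
from plant import ctrl
np.set_printoptions(precision=4,suppress=True)
s=ctrl.get_state();rep(s)
for yaw in (75,-105): print(yaw,delta(s,[.437,-.234,.2],yaw))
t=load("top0.pkl")
for u,v in [(440,173),(522,210),(37,131),(117,275)]: print(rng(t,u,v))
E
```

```text
t 0.10 pos [ 0.2848 -0.6113  0.23  ] zyaw -65.03 ytool [-0.0006  0.0021 -1.    ] F [-0.2  0.4 -0.1] M [ 0.04 -0.01 -0.06] op 0.999 q [-1.28  0.29  1.58  0.    1.28 -0.15]
75 (array([ 0.0005, -2.444 , -0.0028]), array([-0.2972,  0.0307, -0.2777]))
-105 (array([0.0022, 0.6976, 0.0004]), array([-0.2972,  0.0307, -0.2777]))
[ 0.6125 -0.2569  0.0061]
[ 0.5245 -0.4449  0.0026]
[0.7059 0.647  0.065 ]
[0.3864 0.4865 0.0011]
```

Call:
jog_arm([
  [[0,0.1,0],[-0.03,0.003,-0.028],0.75],
  [[0,0.2,0],[-0.06,0.006,-0.056],0.75],
  [[0,0.3,0],[-0.09,0.01,-0.084],0.75],
  [[0,0.4,0],[-0.12,0.015,-0.112],0.75],
  [[0,0.5,0],[-0.15,0.02,-0.14],0.75],
  [[0,0.6,0],[-0.18,0.025,-0.168],0.75],
  [[0.001,0.69,0],[-0.21,0.03,-0.196],0.75],
  [[0.002,0.695,0],[-0.24,0.03,-0.224],0.75],
  [[0.002,0.695,0],[-0.27,0.03,-0.252],0.75],
  [[0.002,0.695,0],[-0.297,0.03,-0.278],0.75],
])

```text
time: 0.93
eef_pos: [0.4367, -0.2314, 0.2002]
tcp_rot: [0.091, 0.701, -0.701, -0.092]
contact_force: [1.0, 0.2, 0.3]
opening: 0.752
```

```bash
python3 - <<'E'
from h import *
from plant import ctrl
s=ctrl.get_state();rep(s)
c=ctrl.read_camera("wrist");c["s"]=s;pickle.dump(c,open("w1.pkl","wb"));cv2.imwrite("pics/w1.png",c["pixels"])
print(c["fx"],c["cx"],c["cy"],c["mount"])
E
```

```text
t 0.93 pos [ 0.4367 -0.2314  0.2002] zyaw -104.85 ytool [-9.e-04  1.e-03 -1.e+00] F [1.  0.2 0.3] M [-0.02  0.03 -0.02] op 0.752 q [-0.69 -0.09  2.04  0.    1.19  1.14]
371.64829954431775 317.796774645833 230.2128550666107 [[-3.95397884e-04 -9.62858511e-01 -2.70006171e-01 -6.76672076e-02]
 [-3.78322330e-04  2.70006317e-01 -9.62858477e-01 -1.42585503e-01]
 [ 9.99999850e-01 -2.78562841e-04 -4.71030801e-04 -8.70588540e-04]
 [ 0.00000000e+00  0.00000000e+00  0.00000000e+00  1.00000000e+00]]
```

View pics/w1.png

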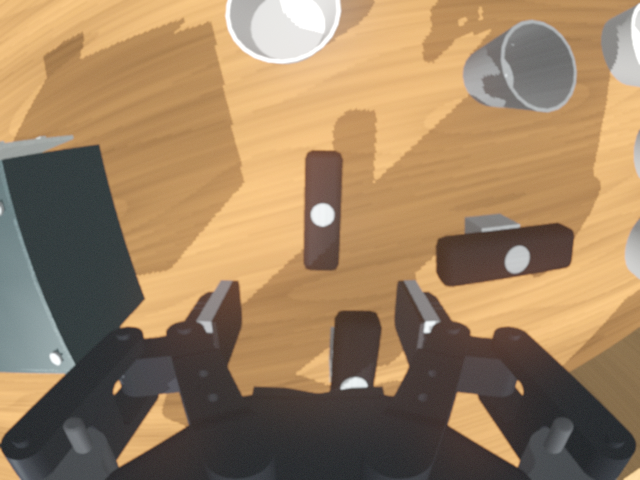

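The wrist view shows the small handle with its cap at (322,215), bar ends at (324,152) and (321,269), midway between the fingers and roughly aligned.

```bash
cat >> h.py <<'E'
def wray(c,u,v):
    a=np.array([u-c["cx"],v-c["cy"]]);r=np.hypot(*a);th=r/c["fx"]
    d=np.array([*(np.sin(th)*a/max(r,1e-9)),np.cos(th)]);d=d*[1,-1,-1]
    s=c["s"];Rt=R.from_quat(s["tcp_rot"]).as_matrix();M=c["mount"]
    return s["eef_pos"]+Rt@M[:3,3],Rt@M[:3,:3]@d
def watz(c,u,v,z):
    o,d=wray(c,u,v);return o+d*(z-o[2])/d[2]
def tri2(o1,d1,o2,d2):
    d1=d1/np.linalg.norm(d1);d2=d2/np.linalg.norm(d2)
    t=np.linalg.lstsq(np.c_[d1,-d2],o2-o1,rcond=None)[0];a=o1+t[0]*d1;b=o2+t[1]*d2
    return (a+b)/2,np.linalg.norm(a-b)
E
python3 - <<'E'
from h import *
c=load("w1.pkl");crop(c["pixels"],270,130,110,160,5/1.35,"pics/w1c.png")
t=load("top0.pkl")
ft=lambda p,x0=400,y0=210:((p[0]+.5)/4-.5+x0,(p[1]+.5)/4-.5+y0)
print(tri2(*wray(c,322,215),*ray(t,*ft((146,150)))), watz(c,322,215,.057))
E
```

```text
(array([ 0.43705593, -0.23332328,  0.05967456]), np.float64(0.0014492877335553175)) [ 0.43595607 -0.23374139  0.057     ]
```

View pics/w1c.png

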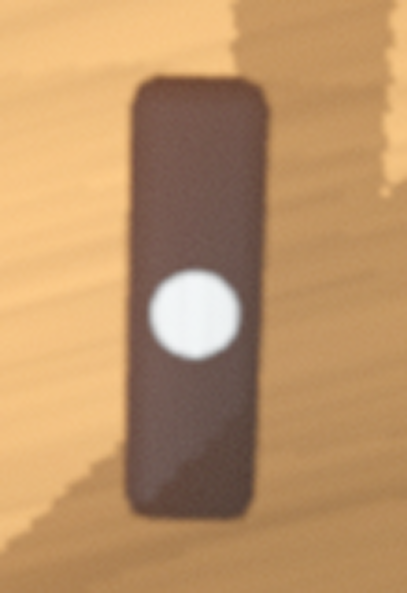

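```bash
python3 - <<'E'
from h import *
from plant import ctrl
c=load("w1.pkl");k=5/1.35
P=[watz(c,(x+.5)/k-.5+270,(y+.5)/k-.5+130,.056)for x,y in [(136,100),(128,490),(268,100),(253,490),(200,78),(190,518)]]
for a,b in [(0,1),(2,3),(4,5)]:print(np.degrees(np.arctan2(*(P[a]-P[b])[[1,0]])),np.linalg.norm(P[a]-P[b]),(P[a]+P[b])/2)
print(np.linalg.norm(P[0]-P[2]))
s=ctrl.get_state()
for z in(.06,.022):print(delta(s,[.4365,-.2335,z],-104))
E
```

```text
-16.427269488177465 0.08594996876361123 [ 0.44230927 -0.22164355  0.056     ]
-16.170518984589755 0.0860147515411285 [ 0.43526921 -0.24834447  0.056     ]
-15.929129769050027 0.09722238688003838 [ 0.43782745 -0.23446349  0.056     ]
0.02742173571375329
(array([ 0.00553604, -0.0107291 ,  0.00134898]), array([-0.00038583,  0.13996973,  0.00846016]))
(array([ 0.00553604, -0.0107291 ,  0.00134898]), array([-0.00043822,  0.17796912,  0.00867025]))
```

Call:
jog_arm([
  [[0,0,0],[0,0,0],0.75],
  [[0,0,0],[0,0,0],0.75],
  [[0,0,0],[0,0,0],0.75],
])

```text
time: 1.23
eef_pos: [0.438, -0.2264, 0.1998]
tcp_rot: [0.09, 0.703, -0.699, -0.09]
contact_force: [0.2, 0.3, 1.1]
opening: 0.747
```

```bash
python3 - <<'E'
from h import *
from plant import ctrl
s=ctrl.get_state();rep(s)
for z in(.06,.022):print(delta(s,[.437,-.234,z],-106))
c=ctrl.read_camera("wrist");c["s"]=s;pickle.dump(c,open("w2.pkl","wb"));crop(c["pixels"],270,130,110,160,5/1.35,"pics/w2c.png")
E
```

```text
t 1.23 pos [ 0.438  -0.2264  0.1998] zyaw -104.62 ytool [-5.0e-04  5.5e-03 -1.0e+00] F [0.2 0.3 1.1] M [ 0.04  0.02 -0.  ] op 0.747 q [-0.69 -0.09  2.04  0.    1.19  1.14]
(array([0.00521619, 0.02405462, 0.0019114 ]), array([-0.001216  ,  0.13970997,  0.0082972 ]))
(array([0.00521619, 0.02405462, 0.0019114 ]), array([-0.00128624,  0.17770939,  0.00849627]))
```

View pics/w2c.png

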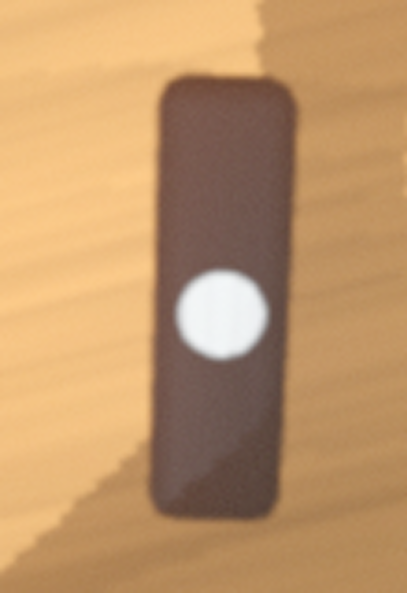

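```bash
python3 - <<'E'
from h import *
from plant import ctrl
c=load("w2.pkl");k=5/1.35
P=[watz(c,(x+.5)/k-.5+270,(y+.5)/k-.5+130,z)for x,y,z in [(162,100,.056),(153,490,.056),(296,100,.056),(279,490,.056),(222,314,.058)]]
for a,b in [(0,1),(2,3)]:print(np.degrees(np.arctan2(*(P[a]-P[b])[[1,0]])),(P[a]+P[b])/2)
print((P[0]+P[1]+P[2]+P[3])/4,P[4])
s=ctrl.get_state();rep(s)
p=[.4372,-.2338];
for z in(.06,.022):print(delta(s,[*p,z],-106.2))
E
```

```text
-16.09515229344751 [ 0.44228644 -0.22135363  0.056     ]
-15.967166368742577 [ 0.4353253  -0.24837792  0.056     ]
[ 0.43880587 -0.23486578  0.056     ] [ 0.43658425 -0.23410741  0.058     ]
t 1.28 pos [ 0.4379 -0.227   0.1999] zyaw -104.68 ytool [-3.0e-04  5.4e-03 -1.0e+00] F [0.1 0.2 0.1] M [ 0.08  0.01 -0.08] op 0.749 q [-0.69 -0.09  2.04  0.    1.19  1.14]
(array([0.0051521 , 0.02651382, 0.00170012]), array([-0.00125345,  0.13983166,  0.00752058]))
(array([0.0051521 , 0.02651382, 0.00170012]), array([-0.00131545,  0.1778311 ,  0.00771719]))
```

Call:
jog_arm([
  [[0.005,0.025,0.002],[-0.001,0.03,0.0075],0.75],
  [[0.005,0.025,0.002],[-0.001,0.06,0.0075],0.75],
  [[0.005,0.025,0.002],[-0.001,0.09,0.0075],0.75],
  [[0.005,0.025,0.002],[-0.001,0.12,0.0075],0.75],
  [[0.005,0.025,0.002],[-0.001,0.14,0.0075],0.75],
  [[0.005,0.025,0.002],[-0.001,0.155,0.0075],0.75],
  [[0.005,0.025,0.002],[-0.001,0.168,0.0075],0.75],
  [[0.005,0.025,0.002],[-0.001,0.178,0.0075],0.75],
  [[0.005,0.025,0.002],[-0.001,0.178,0.0075],0.75],
  [[0.005,0.025,0.002],[-0.001,0.178,0.0075],0.75],
])

```text
time: 2.12
eef_pos: [0.4365, -0.2343, 0.0215]
tcp_rot: [0.099, 0.7, -0.7, -0.1]
contact_force: [0.4, -0.3, 0.3]
opening: 0.75
```

```bash
python3 - <<'E'
from h import *
from plant import ctrl
s=ctrl.get_state();rep(s)
print(delta(s,[.4372,-.2338,.022],-106.2))
c=ctrl.read_camera("wrist");c["s"]=s;cv2.imwrite("pics/w3.png",c["pixels"])
E
```

```text
t 2.12 pos [ 0.4365 -0.2343  0.0215] zyaw -106.20 ytool [-4.e-04  6.e-04 -1.e+00] F [ 0.4 -0.3  0.3] M [ 0.01 -0.02 -0.01] op 0.750 q [-0.7   0.18  2.14  0.    0.82  1.16]
(array([4.28315317e-04, 2.91049227e-05, 5.84419257e-04]), array([-0.00051708, -0.00046206, -0.00064414]))
```

View pics/w3.png

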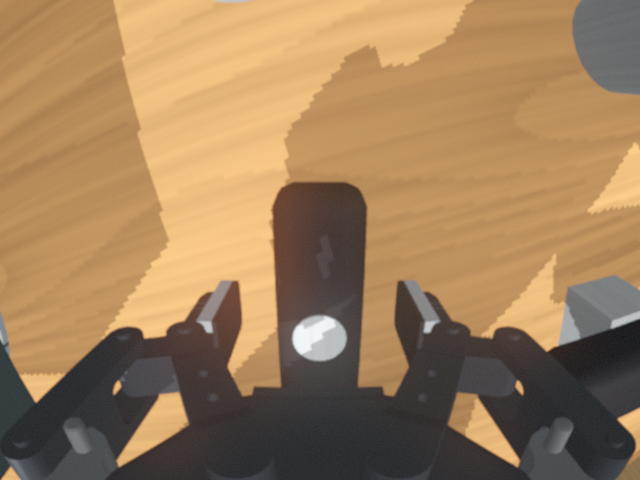

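The bar lies between the pads with its cap at (320,338); the pads' inner edges are at 240 and 397. I'll close now.

Call:
jog_arm([
  [[0,0,0],[0,0,0],0.5],
  [[0,0,0],[0,0,0],0.3],
  [[0,0,0],[0,0,0],0.2],
  [[0,0,0],[0,0,0],0.1],
  [[0,0,0],[0,0,0],0.1],
  [[0,0,0],[0,0,0],0.1],
  [[0,0,0],[0,0,0],0.1],
], force=90)

```text
time: 2.75
eef_pos: [0.438, -0.2352, 0.0236]
tcp_rot: [-0.1, -0.699, 0.701, 0.098]
contact_force: [-0.7, -0.3, 5.6]
opening: 0.337
```

```bash
python3 - <<'E'
from h import *
from plant import ctrl
s=ctrl.get_state();rep(s)
E
```

```text
t 2.75 pos [ 0.438  -0.2352  0.0236] zyaw -106.17 ytool [ 0.0027 -0.0022 -1.    ] F [-0.7 -0.3  5.6] M [ 0.01  0.11 -0.02] op 0.337 q [-0.7   0.18  2.14  0.    0.82  1.16]
```

Call:
jog_arm([
  [[0,0,0],[0,-0.01,0],0.1],
  [[0,0,0],[0,-0.035,0],0.1],
  [[0,0,0],[0,-0.07,0],0.1],
  [[0,0,0],[0,-0.105,0],0.1],
  [[0,0,0],[0,-0.14,0],0.1],
  [[0,0,0],[0,-0.175,0],0.1],
  [[0,0,0],[0,-0.21,0],0.1],
  [[0,0,0],[0,-0.24,0],0.1],
  [[0,0,0],[0,-0.25,0],0.1],
  [[0,0,0],[0,-0.25,0],0.1],
])

```text
time: 3.58
eef_pos: [0.4383, -0.2353, 0.2768]
tcp_rot: [-0.102, -0.698, 0.702, 0.096]
contact_force: [-0.4, -1.3, -0.7]
opening: 0.341
```

```bash
python3 - <<'E'
from h import *
from plant import ctrl
s=ctrl.get_state();rep(s)
c=ctrl.read_camera("wrist");c["s"]=s;cv2.imwrite("pics/w4.png",c["pixels"]);pickle.dump(c,open("w4.pkl","wb"))
s=ctrl.get_state();rep(s)
for p in ([.579,.131,.275],[.579,.04,.275]):print(delta(s,p,-93.7))
E
```

```text
t 3.58 pos [ 0.4383 -0.2353  0.2768] zyaw -106.15 ytool [ 0.0075 -0.0061 -1.    ] F [-0.4 -1.3 -0.7] M [ 0.04  0.01 -0.02] op 0.341 q [-0.7  -0.15  1.96  0.    1.33  1.16]
t 3.63 pos [ 0.4373 -0.2346  0.2737] zyaw -106.16 ytool [ 0.0036 -0.0029 -1.    ] F [-0.6 -1.  -1.6] M [-0.    0.05 -0.05] op 0.338 q [-0.7  -0.15  1.96  0.    1.33  1.16]
(array([-0.00222633, -0.21746975, -0.00402156]), array([-0.03431943, -0.00181333, -0.39055978]))
(array([-0.00222633, -0.21746975, -0.00402156]), array([-0.05964623, -0.00155118, -0.30315564]))
```

View pics/w4.png

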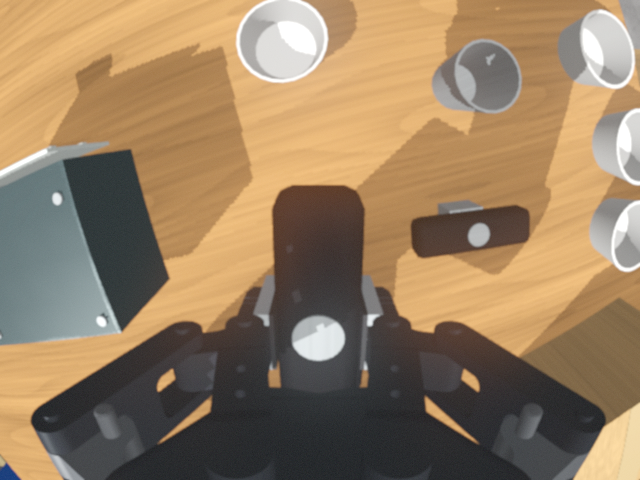

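The handle is held, with its cap at (319,338) between the pads. I'll move beside the spindle for a wrist look.

Call:
jog_arm([
  [[0,-0.02,0],[-0.005,0,-0.02],0.1],
  [[0,-0.05,0],[-0.01,0,-0.055],0.1],
  [[0,-0.09,0],[-0.02,0,-0.095],0.1],
  [[0,-0.13,0],[-0.03,-0.001,-0.135],0.1],
  [[0,-0.17,0],[-0.038,-0.001,-0.175],0.1],
  [[-0.002,-0.2,-0.004],[-0.045,-0.002,-0.215],0.1],
  [[-0.002,-0.217,-0.004],[-0.052,-0.002,-0.255],0.1],
  [[-0.002,-0.217,-0.004],[-0.058,-0.002,-0.285],0.1],
  [[-0.002,-0.217,-0.004],[-0.06,-0.002,-0.303],0.1],
  [[-0.002,-0.217,-0.004],[-0.06,-0.002,-0.303],0.1],
])

```text
time: 4.47
eef_pos: [0.5783, 0.0434, 0.2706]
tcp_rot: [0.019, 0.707, -0.706, -0.024]
contact_force: [0.1, -0.5, -1.3]
opening: 0.342
```

Call:
jog_arm([
  [[0,0,0],[0,0,0],0.1],
  [[0,0,0],[0,0,0],0.1],
  [[0,0,0],[0,0,0],0.1],
])

```text
time: 4.72
eef_pos: [0.5771, 0.0426, 0.2682]
tcp_rot: [0.018, 0.707, -0.706, -0.026]
contact_force: [0.2, -0.1, -1.8]
opening: 0.333
```

```bash
python3 - <<'E'
from h import *
from plant import ctrl
s=ctrl.get_state();rep(s)
c=ctrl.read_camera("wrist");c["s"]=s;cv2.imwrite("pics/w5.png",c["pixels"]);pickle.dump(c,open("w5.pkl","wb"))
s=ctrl.get_state();rep(s)
c=ctrl.read_camera("scene");cv2.imwrite("pics/s5.png",c["pixels"]);pickle.dump(c,open("s5.pkl","wb"))
E
```

```text
t 4.72 pos [0.5771 0.0426 0.2682] zyaw -93.54 ytool [-0.0115  0.002  -0.9999] F [ 0.2 -0.1 -1.8] M [-0.   -0.03  0.01] op 0.333 q [-0.1   0.05  1.77  0.    1.33  1.53]
t 4.77 pos [0.5775 0.0424 0.2691] zyaw -93.56 ytool [-0.0099  0.0019 -0.9999] F [-0.1  0.6 -1.5] M [0.01 0.04 0.05] op 0.336 q [-0.1   0.05  1.77  0.    1.33  1.53]
```

View pics/w5.png

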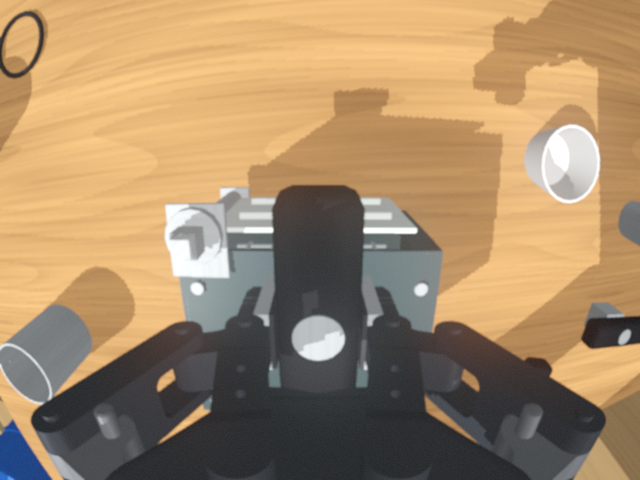

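View pics/s5.png

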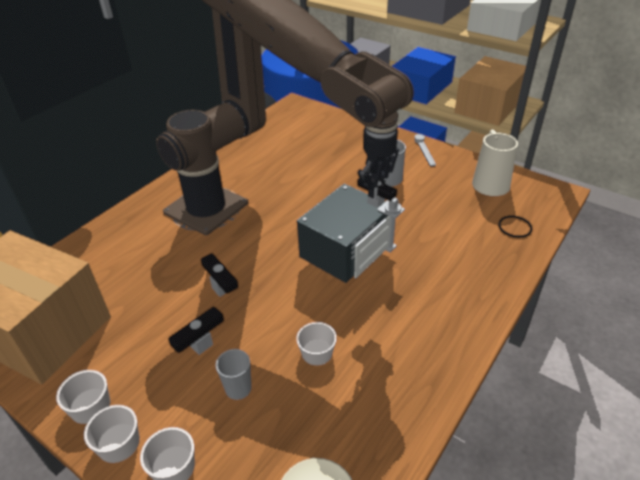

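The spindle collar is at about (193,238) in the wrist image, left of the held bar. Enlarging.

```bash
python3 - <<'E'
from h import *
c=load("w5.pkl");crop(c["pixels"],155,180,90,110,6,"pics/w5c.png")
E
```

```text
(no output)
```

View pics/w5c.png

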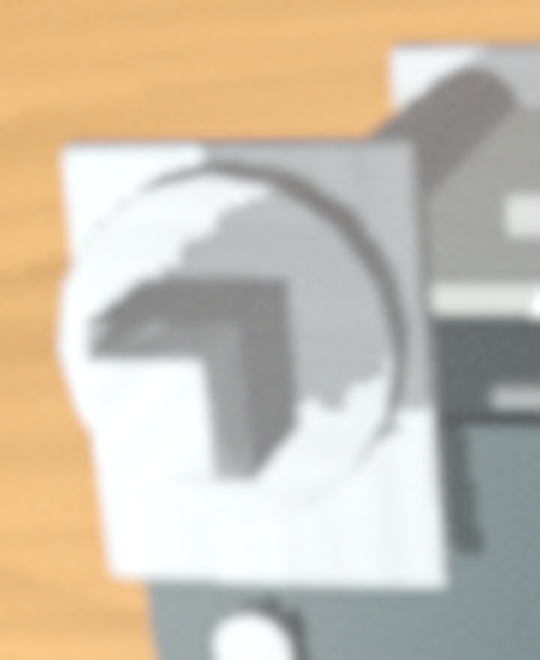

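```bash
python3 - <<'E'
from h import *
np.set_printoptions(precision=4,suppress=True)
c=load("w5.pkl")
w=lambda x,y,z:watz(c,(x+.5)/6-.5+155,(y+.5)/6-.5+180,z)
a=w(290,280,.175);b=w(298,425,.175);d=b-a;print("base",a,b,np.linalg.norm(d),np.degrees(np.arctan2(d[1],d[0])))
a=w(205,357,.199);b=w(215,478,.199);e=w(90,357,.199);print("top",a,b,e,np.linalg.norm(b-a),np.linalg.norm(e-a)); print("c top",(b+e)/2)
# collar circle fit
P=np.array([w(x,y,.175)[:2] for x,y in [(215,163),(300,190),(360,240),(392,290),(405,340),(395,400),(370,445),(62,330),(75,270),(90,420)]])
A=np.c_[2*P,np.ones(len(P))];q=np.linalg.lstsq(A,(P**2).sum(1),rcond=None)[0];print("collar",q[:2],np.sqrt(q[2]+q[:2]@q[:2]))
for x,y in [(62,145),(412,145)]:print(w(x,y,.172))
# second: triangulate top with top-cam
t=load("top0.pkl")
print(tri2(*wray(c,155+(147+.5)/6-.5,180+(417+.5)/6-.5),*ray(t,235+119.5/4-.5,150+96.5/4-.5)))
E
```

```text
base [0.5854 0.1212 0.175 ] [0.568  0.1229 0.175 ] 0.01739546889934069 174.32665879643568
top [0.584  0.1235 0.199 ] [0.5706 0.1247 0.199 ] [0.5847 0.1367 0.199 ] 0.013401802301048127 0.013198649880438434
c top [0.5777 0.1307 0.199 ]
collar [0.5785 0.1299] 0.02088202664637578
[0.6025 0.1483 0.172 ]
[0.5992 0.1056 0.172 ]
(array([0.5786, 0.1306, 0.201 ]), np.float64(0.0004931993932468105))
```

```bash
python3 - <<'E'
from h import *
np.set_printoptions(precision=4,suppress=True)
c=load("w5.pkl");crop(c["pixels"],250,170,140,230,2.6,"pics/w5h.png")
E
```

```text
(no output)
```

View pics/w5h.png

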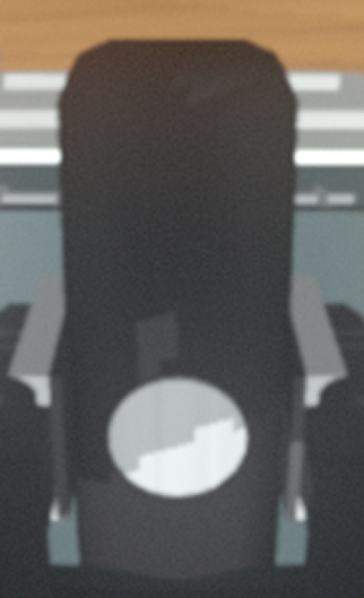

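```bash
python3 - <<'E'
from h import *
np.set_printoptions(precision=4,suppress=True)
from plant import ctrl
c=load("w5.pkl")
def tool(x,y,ty):
    u=(x+.5)/2.6-.5+250;v=(y+.5)/2.6-.5+170
    o,d=wray(c,u,v);Rt=R.from_quat(c["s"]["tcp_rot"]);o=Rt.inv().apply(o-c["s"]["eef_pos"]);d=Rt.inv().apply(d)
    return o+d*(ty-o[1])/d[1]
for ty in(-.032,-.036,-.04):
    print(ty,"cap",tool(178,437,ty-.001),"farend",tool(178,40,ty+.003),"width",tool(62,110,ty)[2],tool(296,110,ty)[2], "capdia",tool(248,437,ty)[2]-tool(108,437,ty)[2])
s=ctrl.get_state();rep(s)
E
```

```text
-0.032 cap [ 0.0013 -0.033  -0.0008] farend [-0.0505 -0.029  -0.0009] width -0.014523845660686438 0.013065794117711993 capdia 0.018717630945232676
-0.036 cap [-0.0012 -0.037  -0.0008] farend [-0.0511 -0.033  -0.0009] width -0.014035405207543724 0.012556218641566719 capdia 0.018040547301085133
-0.04 cap [-0.0038 -0.041  -0.0008] farend [-0.0517 -0.037  -0.0009] width -0.013546964754401009 0.012046643165421441 capdia 0.01736346365693759
t 4.82 pos [0.5778 0.0423 0.2698] zyaw -93.57 ytool [-0.0086  0.0019 -1.    ] F [-0.3 -1.  -1.8] M [ 0.03 -0.05 -0.01] op 0.337 q [-0.1   0.05  1.77  0.    1.33  1.53]
```

```bash
python3 - <<'E'
from h import *
np.set_printoptions(precision=4,suppress=True)
from plant import ctrl
s=ctrl.get_state()
print(delta(s,[.5772,.1296,.265],-94))
E
```

```text
(array([0.0013, 0.0075, 0.0087]), array([ 0.006 ,  0.005 , -0.0871]))
```

Call:
jog_arm([
  [[0.001,0.007,0.008],[0.001,0.002,-0.015],0.1],
  [[0.001,0.007,0.008],[0.003,0.004,-0.04],0.1],
  [[0.001,0.007,0.008],[0.005,0.005,-0.065],0.1],
  [[0.001,0.007,0.008],[0.006,0.005,-0.08],0.1],
  [[0.001,0.007,0.008],[0.006,0.005,-0.087],0.1],
  [[0.001,0.007,0.008],[0.006,0.005,-0.087],0.1],
  [[0.001,0.007,0.008],[0.006,0.005,-0.087],0.1],
  [[0.001,0.007,0.008],[0.006,0.005,-0.087],0.1],
  [[0.001,0.007,0.008],[0.006,0.005,-0.087],0.1],
  [[0.001,0.007,0.008],[0.006,0.005,-0.087],0.1],
])

```text
time: 5.65
eef_pos: [0.5773, 0.1286, 0.265]
tcp_rot: [0.025, 0.707, -0.707, -0.025]
contact_force: [0.2, -0.4, -1.8]
opening: 0.335
```

```bash
python3 - <<'E'
from h import *
np.set_printoptions(precision=4,suppress=True)
from plant import ctrl
for i in range(4):
    s=ctrl.get_state();rep(s);print(s["qpos"])
    if i<3:
        c=ctrl.read_camera(["scene","top","wrist"][i]);cv2.imwrite(f"pics/x6_{i}.png",c["pixels"]);pickle.dump(c,open(f"x6_{i}.pkl","wb"))
        if i==0: crop(c["pixels"],330,120,110,140,4,"pics/x6s.png")
        if i==1: crop(c["pixels"],200,110,130,130,4,"pics/x6t.png")
E
```

```text
t 5.65 pos [0.5773 0.1286 0.265 ] zyaw -94.04 ytool [-0.0006  0.0002 -1.    ] F [ 0.2 -0.4 -1.8] M [ 0.02  0.04 -0.11] op 0.335 q [0.05 0.08 1.75 0.   1.31 1.69]
[0.0476 0.0794 1.7523 0.0002 1.3105 1.6889]
t 5.70 pos [0.5773 0.1287 0.265 ] zyaw -94.03 ytool [-0.0006  0.0002 -1.    ] F [ 0.   0.6 -1.3] M [ 0.02  0.03 -0.03] op 0.334 q [0.05 0.08 1.75 0.   1.31 1.69]
[0.0479 0.0794 1.7523 0.0003 1.3105 1.689 ]
t 5.75 pos [0.5773 0.1289 0.265 ] zyaw -94.02 ytool [-0.0007  0.0003 -1.    ] F [-0.3  0.7 -1.4] M [ 0.06 -0.01 -0.04] op 0.335 q [0.05 0.08 1.75 0.   1.31 1.69]
[0.0481 0.0794 1.7523 0.0004 1.3105 1.689 ]
t 5.80 pos [0.5773 0.129  0.265 ] zyaw -94.02 ytool [-0.0007  0.0003 -1.    ] F [-0.   0.5 -2.5] M [-0.02  0.04  0.02] op 0.336 q [0.05 0.08 1.75 0.   1.31 1.69]
[0.0483 0.0795 1.7523 0.0004 1.3105 1.6891]
```

View pics/x6s.png

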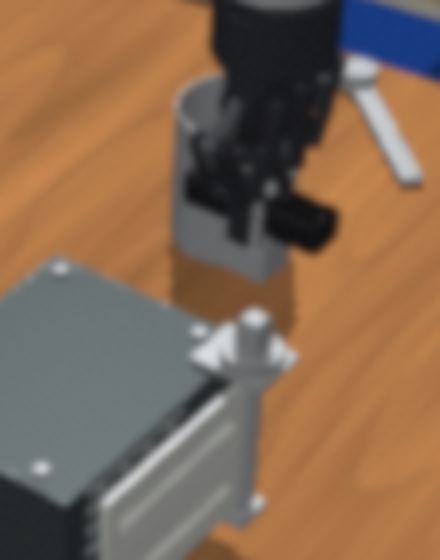

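View pics/x6_2.png

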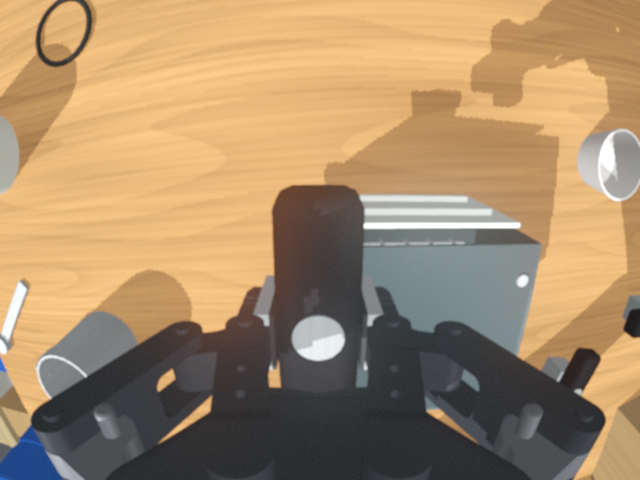

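The handle hangs over the spindle and the arm has settled. I'll descend to just above the taper, then go slower while watching the force.

Call:
jog_arm([
  [[0,0,0],[0,0.01,-0.0006],0.1],
  [[0,0,0],[0,0.02,-0.0006],0.1],
  [[0,0,0],[0,0.03,-0.0006],0.1],
  [[0,0,0],[0,0.036,-0.0006],0.1],
  [[0,0,0],[0,0.036,-0.0006],0.1],
  [[0,0,0],[0,0.036,-0.0006],0.1],
])

```text
time: 6.3
eef_pos: [0.5768, 0.1297, 0.2278]
tcp_rot: [0.024, 0.707, -0.707, -0.026]
contact_force: [0.4, -0.2, -1.3]
opening: 0.337
```

```bash
python3 - <<'E'
from h import *
np.set_printoptions(precision=4,suppress=True)
from plant import ctrl
s=ctrl.get_state();rep(s)
c=ctrl.read_camera("scene");pickle.dump(c,open("x7.pkl","wb"));crop(c["pixels"],350,150,80,90,6,"pics/x7s.png")
c=ctrl.read_camera("top");pickle.dump(c,open("x7t.pkl","wb"));crop(c["pixels"],220,110,130,130,4,"pics/x7t.png")
E
```

```text
t 6.30 pos [0.5768 0.1297 0.2278] zyaw -94.01 ytool [-0.0028  0.0002 -1.    ] F [ 0.4 -0.2 -1.3] M [-0.05  0.07  0.03] op 0.337 q [0.05 0.11 1.79 0.   1.25 1.69]
```

View pics/x7s.png

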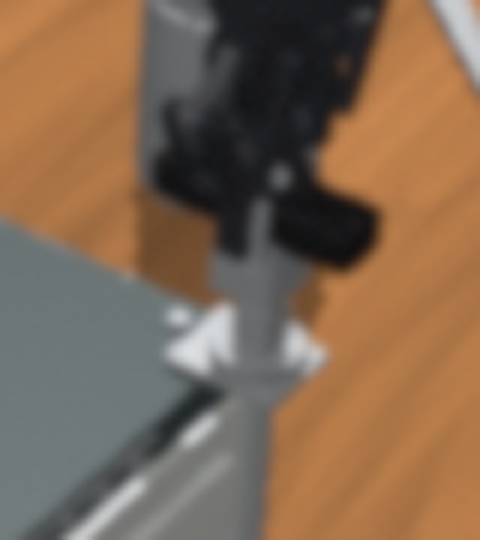

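View pics/x7t.png

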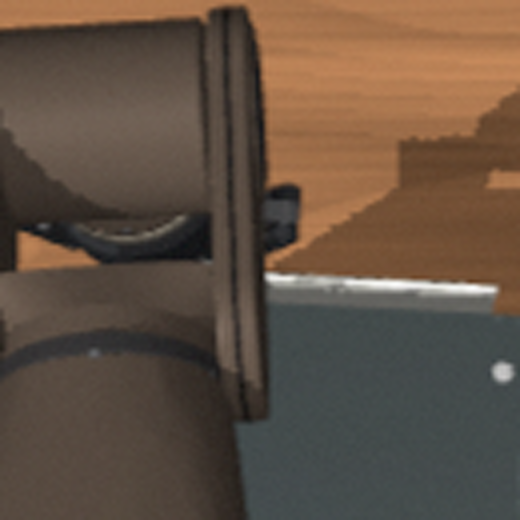

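The scene crop shows the foot directly over the square, at about (255,250) to (265,330) in the crop. Descending gently.

Call:
jog_arm([
  [[0,0,0.002],[-0.0004,0.003,0],0.1],
  [[0,0,0.002],[-0.0004,0.006,0],0.1],
  [[0,0,0.002],[-0.0004,0.009,0],0.1],
  [[0,0,0.002],[-0.0004,0.011,0],0.1],
  [[0,0,0.002],[-0.0004,0.012,0],0.1],
])

```text
time: 6.82
eef_pos: [0.5779, 0.1297, 0.2169]
tcp_rot: [0.025, 0.707, -0.707, -0.024]
contact_force: [0.8, -0.5, -1.6]
opening: 0.34
```

```bash
python3 - <<'E'
from h import *
from plant import ctrl
s=ctrl.get_state();rep(s)
E
```

```text
t 6.82 pos [0.5779 0.1297 0.2169] zyaw -94.01 ytool [ 1.8e-03  2.0e-04 -1.0e+00] F [ 0.8 -0.5 -1.6] M [ 0.02 -0.03  0.01] op 0.340 q [0.05 0.12 1.8  0.   1.22 1.69]
```

Call:
jog_arm([
  [[0,0,0],[0,0.002,0],0.1],
  [[0,0,0],[0,0.004,0],0.1],
  [[0,0,0],[0,0.005,0],0.1],
  [[0,0,0],[0,0.005,0],0.1],
])

```text
time: 7.15
eef_pos: [0.5781, 0.1296, 0.2117]
tcp_rot: [0.026, 0.707, -0.707, -0.024]
contact_force: [0.7, 0.0, -2.6]
opening: 0.336
```

```bash
python3 - <<'E'
from h import *
from plant import ctrl
s=ctrl.get_state();rep(s)
E
```

```text
t 7.15 pos [0.5781 0.1296 0.2117] zyaw -94.01 ytool [ 2.3e-03  1.0e-04 -1.0e+00] F [ 0.7  0.  -2.6] M [ 0.01 -0.29 -0.02] op 0.336 q [0.05 0.12 1.81 0.   1.21 1.69]
```

Call:
jog_arm([
  [[0,0,0],[0,0.002,0],0.1],
  [[0,0,0],[0,0.004,0],0.1],
  [[0,0,0],[0,0.006,0],0.1],
  [[0,0,0],[0,0.008,0],0.1],
  [[0,0,0],[0,0.009,0],0.1],
  [[0,0,0],[0,0.009,0],0.1],
])

```text
time: 7.65
eef_pos: [0.5781, 0.1296, 0.2023]
tcp_rot: [0.026, 0.707, -0.707, -0.024]
contact_force: [1.5, -0.5, -2.3]
opening: 0.339
```

```bash
python3 - <<'E'
from h import *
from plant import ctrl
s=ctrl.get_state();rep(s)
c=ctrl.read_camera("scene");crop(c["pixels"],350,150,80,90,6,"pics/x8s.png")
E
```

```text
t 7.65 pos [0.5781 0.1296 0.2023] zyaw -94.01 ytool [ 2.3e-03  1.0e-04 -1.0e+00] F [ 1.5 -0.5 -2.3] M [-0.08 -0.25 -0.01] op 0.339 q [ 0.05  0.13  1.81 -0.    1.2   1.69]
```

View pics/x8s.png

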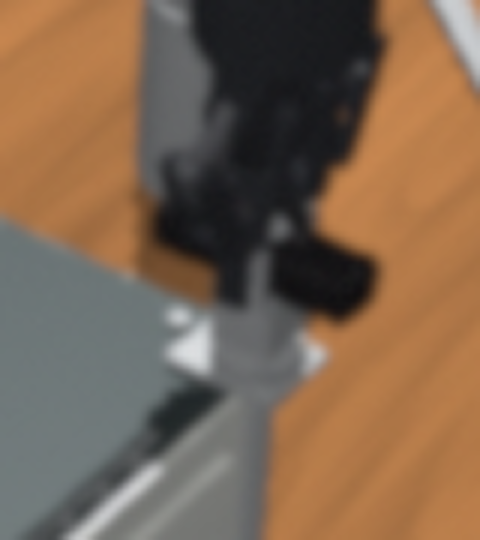

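The foot is well down over the square, with the collar still just visible at crop (255,375). Continuing to contact.

Call:
jog_arm([
  [[0,0,0],[0,0.0015,0],0.1],
  [[0,0,0],[0,0.003,0],0.1],
  [[0,0,0],[0,0.0045,0],0.1],
  [[0,0,0],[0,0.0045,0],0.1],
])

```text
time: 8.03
eef_pos: [0.5782, 0.1296, 0.1986]
tcp_rot: [0.026, 0.707, -0.707, -0.024]
contact_force: [-1.3, 0.4, 2.3]
opening: 0.338
```

```bash
python3 - <<'E'
from h import *
from plant import ctrl
s=ctrl.get_state();rep(s)
E
```

```text
t 8.03 pos [0.5782 0.1296 0.1986] zyaw -94.00 ytool [ 0.0024 -0.     -1.    ] F [-1.3  0.4  2.3] M [-0.09  0.13 -0.01] op 0.338 q [ 0.05  0.13  1.82 -0.    1.19  1.69]
```

Call:
jog_arm([
  [[0,0,0],[0,0.0015,0],0.1],
  [[0,0,0],[0,0.0025,0],0.1],
  [[0,0,0],[0,0.0025,0],0.1],
])

```text
time: 8.28
eef_pos: [0.5782, 0.1296, 0.1986]
tcp_rot: [-0.025, -0.707, 0.707, 0.024]
contact_force: [-4.4, 0.1, 8.0]
opening: 0.331
```

```bash
python3 - <<'E'
from h import *
from plant import ctrl
s=ctrl.get_state();rep(s)
E
```

```text
t 8.28 pos [0.5782 0.1296 0.1986] zyaw -93.99 ytool [ 2.4e-03 -3.0e-04 -1.0e+00] F [-4.4  0.1  8. ] M [-0.13  0.76 -0.  ] op 0.331 q [ 0.05  0.13  1.82 -0.    1.19  1.69]
```

Seated: z stays at 0.1986 (underside at 0.175, since the grasp was taken at 0.0236) while the push rises to 8 N. Now I'll turn in steps and watch the forces.

Call:
jog_arm([
  [[0,-0.06,0],[0,0.001,0],0.1],
  [[0,-0.12,0],[0,0.001,0],0.1],
  [[0,-0.18,0],[0,0.001,0],0.1],
  [[0,-0.24,0],[0,0.001,0],0.1],
  [[0,-0.3,0],[0,0.001,0],0.1],
  [[0,-0.3,0],[0,0.001,0],0.1],
])

```text
time: 8.78
eef_pos: [0.5789, 0.1303, 0.1986]
tcp_rot: [-0.08, 0.703, -0.702, 0.083]
contact_force: [-0.5, 2.2, 3.8]
opening: 0.337
```

```bash
python3 - <<'E'
from h import *
from plant import ctrl
s=ctrl.get_state();rep(s)
c=ctrl.read_camera("scene");crop(c["pixels"],280,130,160,160,4,"pics/x9s.png")
E
```

```text
t 8.78 pos [0.5789 0.1303 0.1986] zyaw -76.79 ytool [ 0.0046  0.0015 -1.    ] F [-0.5  2.2  3.8] M [ 0.39  0.01 -0.1 ] op 0.337 q [0.05 0.13 1.82 0.   1.19 1.39]
```

View pics/x9s.png

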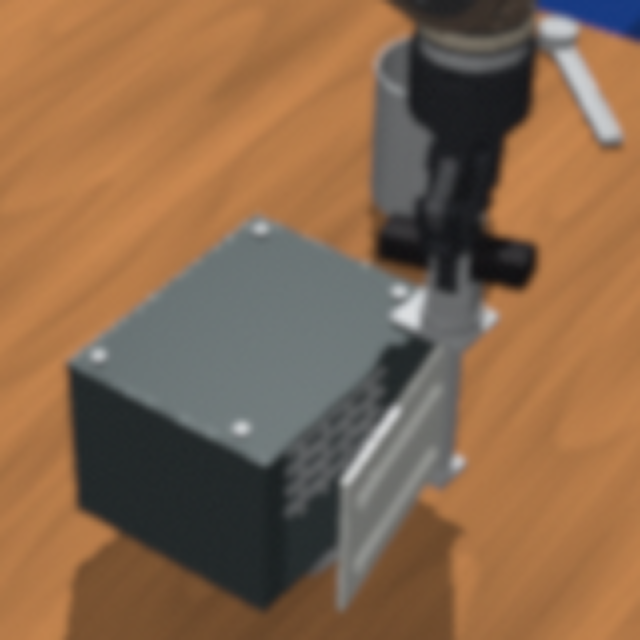

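The flap is opening, with its free edge at crop (340,480)-(345,605) off the box. Turning most of the rest.

Call:
jog_arm([
  [[0,-0.08,0],[0,0.001,0],0.1],
  [[0,-0.16,0],[0,0.001,0],0.1],
  [[0,-0.24,0],[0,0.001,0],0.1],
  [[0,-0.32,0],[0,0.001,0],0.1],
  [[0,-0.4,0],[0,0.001,0],0.1],
  [[0,-0.48,0],[0,0.001,0],0.1],
  [[0,-0.56,0],[0,0.001,0],0.1],
  [[0,-0.64,0],[0,0.001,0],0.1],
  [[0,-0.72,0],[0,0.001,0],0.1],
  [[0,-0.8,0],[0,0.001,0],0.1],
])

```text
time: 9.67
eef_pos: [0.5785, 0.131, 0.1986]
tcp_rot: [-0.347, 0.616, -0.615, 0.35]
contact_force: [-2.7, 1.7, 5.5]
opening: 0.342
```

```bash
python3 - <<'E'
from h import *
from plant import ctrl
s=ctrl.get_state();rep(s)
E
```

```text
t 9.67 pos [0.5785 0.131  0.1986] zyaw -31.00 ytool [ 0.0035  0.003  -1.    ] F [-2.7  1.7  5.5] M [ 0.41  0.56 -0.29] op 0.342 q [0.05 0.13 1.82 0.   1.19 0.59]
```

Call:
jog_arm([
  [[0,-0.04,0],[0,0.001,0],0.1],
  [[0,-0.04,0],[0,0.001,0],0.1],
  [[0,-0.04,0],[0,0.001,0],0.1],
  [[0,-0.04,0],[0,0.001,0],0.1],
])

```text
time: 10.0
eef_pos: [0.5785, 0.131, 0.1986]
tcp_rot: [-0.358, 0.609, -0.609, 0.361]
contact_force: [-2.5, 0.1, 5.4]
opening: 0.34
```

```bash
python3 - <<'E'
from h import *
from plant import ctrl
for i in range(2):
    s=ctrl.get_state();rep(s)
    c=ctrl.read_camera(["scene","top"][i]);pickle.dump(c,open(f"x10_{i}.pkl","wb"))
    if i==0:crop(c["pixels"],280,130,160,160,4,"pics/x10s.png")
    else: crop(c["pixels"],220,90,150,150,4,"pics/x10t.png")
s=ctrl.get_state();rep(s)
c=ctrl.read_camera("wrist");c["s"]=s;pickle.dump(c,open("x10_2.pkl","wb"));cv2.imwrite("pics/x10w.png",c["pixels"])
E
```

```text
t 10.00 pos [0.5785 0.131  0.1986] zyaw -28.89 ytool [ 0.0034  0.0033 -1.    ] F [-2.5  0.1  5.4] M [ 0.08  0.48 -0.25] op 0.340 q [0.05 0.13 1.82 0.   1.19 0.55]
t 10.05 pos [0.5785 0.131  0.1986] zyaw -28.89 ytool [ 0.0034  0.0032 -1.    ] F [-0.8  1.2  5.4] M [ 0.07  0.48 -0.26] op 0.338 q [0.05 0.13 1.82 0.   1.19 0.55]
t 10.10 pos [0.5785 0.131  0.1986] zyaw -28.89 ytool [ 0.0035  0.0032 -1.    ] F [-1.5  1.   6.2] M [ 0.14  0.53 -0.22] op 0.336 q [0.05 0.13 1.82 0.   1.19 0.55]
```

View pics/x10s.png

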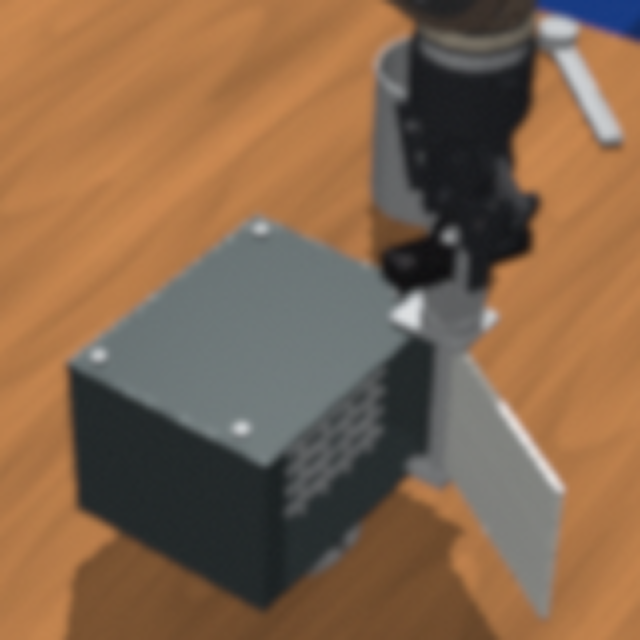

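View pics/x10t.png

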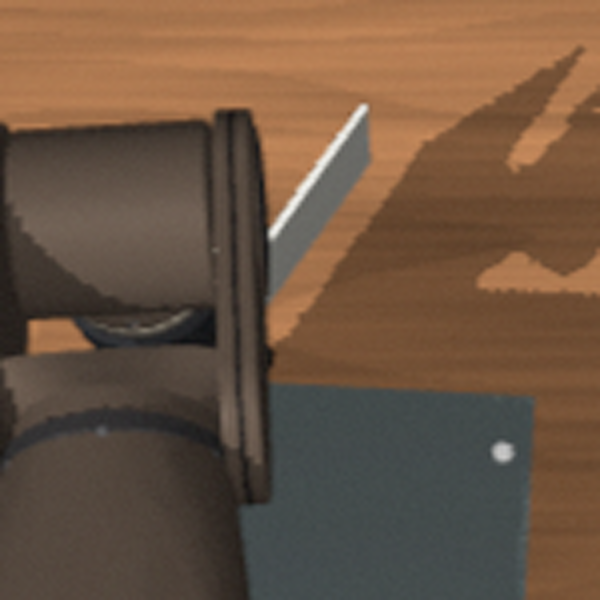

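View pics/x10w.png

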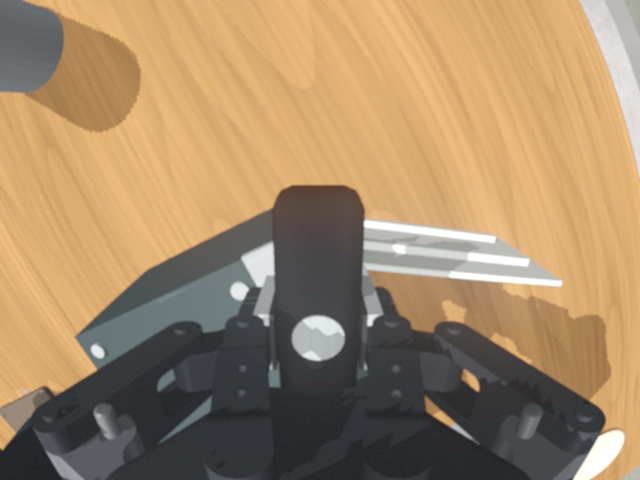

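The flap edge shows in the top crop from (270,237) to (364,104), and its tip is at (563,490) in the scene crop. Computing the angle.

```bash
python3 - <<'E'
from h import *
np.set_printoptions(precision=4,suppress=True)
t=load("x10_1.pkl");s=load("x10_0.pkl")
T=lambda x,y:((x+.5)/4-.5+220,(y+.5)/4-.5+90)
S=lambda x,y:((x+.5)/4-.5+280,(y+.5)/4-.5+130)
ax=np.array([.5783,.1304])
A=lambda d:np.degrees(np.arctan2(d[1],d[0]))+90+3.7
a=atz(t,*T(270,237),.154);b=atz(t,*T(364,104),.154);print("edge angle",A((b-a)[:2]),b,np.linalg.norm(b[:2]-ax))
p,e=tri(t,T(364,106),s,S(560,491));print("tip",p,e,A(p[:2]-ax),np.linalg.norm(p[:2]-ax))
p=atz(s,*S(560,491),.154);print("scene tip",A(p[:2]-ax))
a=atz(s,*S(505,412),.154);print("scene edge",A((p-a)[:2]))
# closed reference
t=load("top0.pkl");T=lambda x,y:((x+.5)/4-.5+235,(y+.5)/4-.5+150)
a=atz(t,*T(175,116),.154);b=atz(t,*T(435,130),.154);print("closed edge",A((b-a)[:2]),A(b[:2]-ax))
E
```

```text
edge angle 58.402499207341556 [0.7085 0.0388 0.154 ] 0.15922602697321372
tip [0.7075 0.0385 0.152 ] 0.0012000137971462934 58.265577524342895 0.15857652306422065
scene tip 57.645474069973325
scene edge 57.94738511408478
closed edge -0.07152086060330287 -0.016043879069914446
```

The flap is at about 58°. I'll add 0.03 rad and let it settle.

Call:
jog_arm([
  [[0,-0.03,0],[0,0.001,0],0.1],
  [[0,-0.03,0],[0,0.001,0],0.1],
  [[0,-0.03,0],[0,0.001,0],0.1],
  [[0,-0.03,0],[0,0.001,0],0.1],
  [[0,-0.03,0],[0,0.001,0],0.1],
  [[0,-0.03,0],[0,0.001,0],0.1],
])

```text
time: 10.65
eef_pos: [0.5784, 0.131, 0.1986]
tcp_rot: [-0.366, 0.604, -0.604, 0.369]
contact_force: [-1.9, 0.2, 5.0]
opening: 0.338
```

```bash
python3 - <<'E'
from h import *
from plant import ctrl
for i in range(2):
    s=ctrl.get_state();rep(s)
    c=ctrl.read_camera(["scene","top"][i]);pickle.dump(c,open(f"x11_{i}.pkl","wb"))
    if i==0:cv2.imwrite("pics/x11.png",c["pixels"])
    else: crop(c["pixels"],220,90,150,150,4,"pics/x11t.png")
E
```

```text
t 10.65 pos [0.5784 0.131  0.1986] zyaw -27.35 ytool [ 0.0032  0.0033 -1.    ] F [-1.9  0.2  5. ] M [ 0.09  0.5  -0.21] op 0.338 q [0.05 0.13 1.82 0.   1.19 0.53]
t 10.70 pos [0.5784 0.131  0.1986] zyaw -27.35 ytool [ 0.0032  0.0034 -1.    ] F [-1.8  0.8  5.5] M [ 0.09  0.42 -0.2 ] op 0.338 q [0.05 0.13 1.82 0.   1.19 0.53]
```

View pics/x11.png

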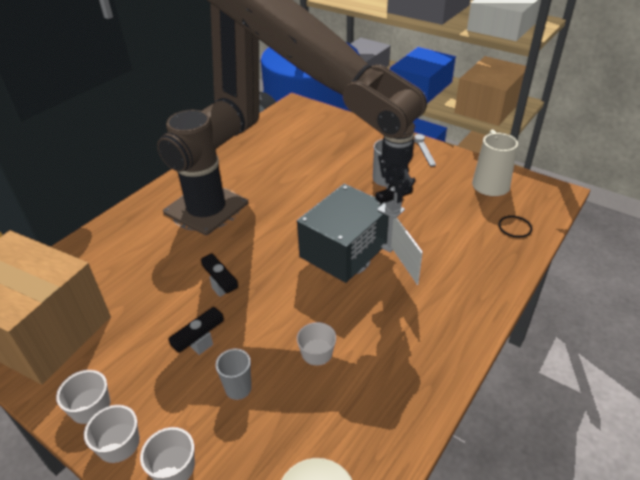

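View pics/x11t.png

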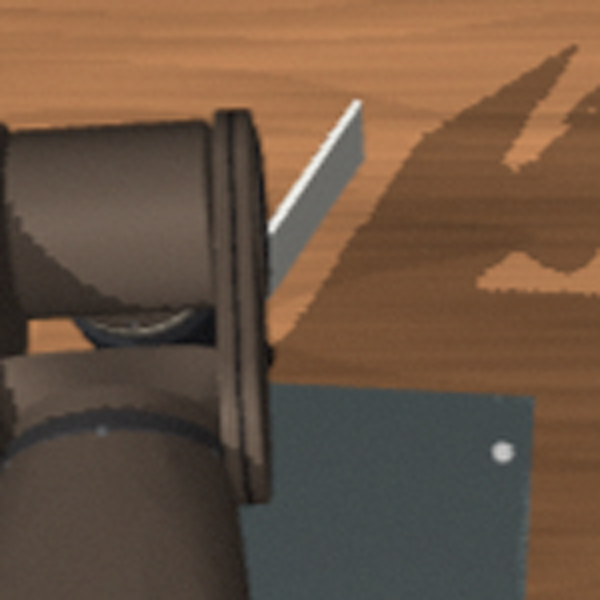

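The tip has moved to (358,101), which fits about 60°. The other objects stand where they were.

```bash
python3 - <<'E'
from h import *
from plant import ctrl
t=load("x11_1.pkl");b=atz(t,(358.5)/4-.5+220,(101.5)/4-.5+90,.154);d=b[:2]-[.5783,.1304]
print(np.degrees(np.arctan2(d[1],d[0]))+93.7)
rep(ctrl.get_state());print(ctrl.sign_off())
E
```

```text
59.81697919022883
t 10.75 pos [0.5785 0.131  0.1986] zyaw -27.35 ytool [ 0.0033  0.0033 -1.    ] F [-1.7 -0.4  5.2] M [ 0.1   0.44 -0.25] op 0.340 q [0.05 0.13 1.82 0.   1.19 0.53]
the job is handed in; nothing more can be done
None
```

I put the smallest of the three T-handles onto the spindle, turned it anticlockwise and handed the job in at 10.75 s, still gripping the handle. That handle measured about 97 x 29 mm with its cap at about 56 mm; the other two were about a third larger.

- **Seated:** the tool height stayed at 0.1986 m while the push rose to 8 N. That puts the handle's underside at 0.175 m, on the collar.
- **Flap angle:** the last top-camera measurement gave 59.8°. Before a final turn of about 1.5°, the top and scene cameras gave 57.6–58.4°.
- **Holding steady:** the hand angle did not change over the last readings. The wrist torque of about 0.2–0.25 N m fits the spring, with about 5 N of push on the handle.
- **Bystanders:** in the last scene picture the tub, beaker and jug stand where they were.

No check failed. The only disagreements were up to about 2 mm between camera views of the handle's position and of the box's screw heights.

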